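# Slide the locked flask carriage under the lamp of the slide stage

## Robot

A 6-joint arm with a two-finger parallel gripper is mounted at the origin on the work surface. World frame = base frame: x ahead of the robot, y to its left, z up, the work surface at z = 0. Lengths are in m, angles in degrees, forces in N, time in s.
With the tool pointing down it reaches from about 0.25 to 0.725 m from the base axis. Payload 9.7 kg.
Tool frame: the origin (TCP) lies between the finger pads; the fingertips stand 19 mm ahead of it and the grasp point (between the pads) is the TCP; z points along the fingers, y is the line along which they close (so a half turn about z gives the same grasp; the last joint's range is limited). The gripper opens to 85 mm and grips with 20 to 120 N. Pads are 22 mm wide; open, the fingers measure 114 mm over their backs; the gripper's body (76 mm by 85 mm) begins 54 mm behind the grasp point. The pads swing forward as they close: fully open they stand 13 mm farther back than shut.
Start: joints at [68.64, 4.979, 10.078, 95.1, 0, 90], TCP at [0.2, 0.512, 0.25] pointing down, gripper open.
Joint ranges: [-179.16, 179.16], [-48.56, 103.87], [-65.8, 70.77], [-126.05, 130.52], [-82.76, 87.17], [-180, 180]. Speed limits (degrees/s): [127.2, 127.2, 147.25, 180, 180, 180].

## Interface

Orientations are given as [roll, pitch, yaw] about the fixed x, y, z axes, in that order (R = Rz(yaw) Ry(pitch) Rx(roll)).
In Python, from workcell import telemetry, camera, calibration, workorder gives the robot as it stands.
- The arm moves only by the tool play_rows, never from a script. Its argument "increments" is a list of rows, each a list of 3 entries, a list of its own where there are three numbers: the shift along the tool's x, y, z in mm, then the turn, a rotation vector about the tool's x, y, z in degrees, then the closure, from 0 (fully open) to 1 (shut). In form: [[[x, y, z], [ax, ay, az], jaw], ...]. A call has 1 to 20 rows; each row is the pose to reach, as a shift and turn from the pose commanded when the call began, along the tool's axes at that moment; what a row does not reach only later rows make up. A row lasts 1/10 s, in which the tool goes at most 50 mm and 8.59 degrees, less where a joint would pass 70% of its speed; a pose out of reach is approached as far as the arm can. A call with a gripper value outside its range is refused whole. The fingers move at their own pace and stop on an object; "grip_force" is the grip in N (left out, the last holds). Time passes only in rows, so rows that repeat a pose let the fingers close. It gives the time, the measured TCP pose, the force, the opening and the grip force at its end, in the units of the state.
- telemetry.get_obs(): the state, without advancing time (a new reading comes with each control period).
- camera(name): name is "side" or "top" or "wrist"; returns (picture, depth): 480x640x3 uint8, red, green, blue; 480x640 float32, m along the optical axis (not along the pixel's ray), 0 where there is no reading.
- calibration(name): a dict with "vertical_fov" (degrees; the focal length in pixels is half the picture's height over the tangent of half this angle, whatever the lens; pixels are square), "cx", "cy" (the principal point, pixels), "k1" (the pictures are not rectified: a ray, as slopes to the right and down, at radius r is drawn at 1 + k1 r^2 times it, then the intrinsics apply), "rvec" (rotation vector, rad) and "tvec" (3), from world to camera coordinates, as OpenCV has them; the wrist camera has in their place "hand_eye" (4x4, takes a point from camera to tool coordinates, whose origin is the TCP and whose axes are the flange's). Camera axes: x right, y down, z forward; pixel columns grow to the right and rows downward; lengths in m; the calibration is good to about 2 mm. A picture is of the moment at which its call begins: read the wrist's pose just before it. calibration takes no time and is no camera call.
- workorder.job_done(): hands the job in; it is judged then, once.
The state is a dict: "time": time; "q": joint angles; "qd": joint speeds; "joint_efforts": joint torques, N m; "ee_pos": TCP position; "tcp_rot": TCP orientation; "wrist_force": force on the tool from outside, world axes, zero at the start; "torque": the same for the moment, N m; "opening": finger opening in m; "grasp_force": force on a finger pad.
Only numpy, scipy, OpenCV 4.12 (cv2) and the standard library are available. Lean on these libraries where they do the work, as an engineer would, in place of code of your own. Each camera call takes 0.05 s, during which the arm holds its last target. There are 200 camera calls.

## Task

The slide stage on the bench has a black carriage with a culture flask seated on it, locked in place. With a fingertip press the round lock button on the carriage down, keep it pressed while you gently slide the carriage fully home against the end stop, beneath the small lamp, then let go so that the button springs up and the carriage locks there. Grasp and lift nothing, do not touch the seated flask, and leave the other things on the bench where they are.

Things in the scene. Friction and masses are not known exactly. Their poses are not given: they have to be found in the camera images.
- stage: fixed slide stage: white base 120 mm (its x) by 360 mm (its y), with two steel guide rails along its y and a carriage on them. Origin at the centre of its underside, on the table; z up. The carriage slides along the stage's +y towards the end stop. At the +y end, centred 95 mm from the origin, a lamp hangs over the rails: black head 44 mm across, underside 118 mm above the table, on an arm (top at 142 mm) from a post at x = +78 mm
- carriage (a joint): travel of the carriage along the stage's +y, in m: 0 = far from the end stop, 0.12 = against the end stop; starts locked at 0 (within 1 mm). The carriage is a black plate 104 mm (x) by 190 mm (y), its top 48 mm above the table; its centre lies at stage y = -0.07 + joint value, x = 0. While the button is up, a tooth under it locks the carriage in a rack with 8 mm pitch (1 mm of play); with the button held down it slides with about 1.5 N
- button (a joint): how far the lock button is pressed, in m: 0 = up (carriage locked), 0.010 = fully down. Its spring pushes up with 5 N at 0 growing to 8 N at 0.010. The carriage is free once the button is 3 to 4 mm down; let up on the way, it snaps into the next tooth gap and locks again; at the end stop it can come up fully
- button_top (a point): centre of the flat top of the lock button: a bare steel round button, 36 mm across, on the carriage 65 mm behind the carriage's centre (the end away from the end stop). Its top stands 12 mm above the carriage plate, 60 mm above the table, when up; it goes straight down when pressed (2 mm above the plate when fully down) and rides along with the carriage. A fingertip pressing on it drags the carriage along by friction
- stop_face (a point): middle of the face of the end stop that the carriage's leading edge meets: an aluminium block 100 mm wide across the stage, 54 mm high above the table
- seated_flask: clear culture flask with a yellow cap, lying in the holder on the carriage: body 42 mm (x) by 54 mm (y) by 24 mm high, cap 24 mm across towards the button, 80 mm long in all (40 mm either way along y), its top 72 mm above the table; origin under its middle, 108 mm ahead of the button's centre. Not to be touched
- flask_a: loose culture flask, like the seated one, lying on the table on the robot's side of the stage; 24 mm high, origin under its middle. Bystander
- flask_b: loose culture flask, the same, lying beyond the stage. Bystander
- bottle: loose amber bottle, 54 mm across, 105 mm high, standing beyond the stage; origin under its centre. Bystander
- dishes: loose stack of two clear dishes, 55 mm across, 27 mm high, on the robot's side of the stage; origin under its centre. Bystander
- marker: loose marker pen, 130 mm long, 12 mm high, lying on the table; origin under its middle. Bystander

How it is judged (in metres and radians):
On the way, in this order (a step that is already met when the one before it is completed fails the run):
1. the lock button is pressed down while the carriage is still at its starting place (value of joint button above 0.003 m and value of joint carriage below 0.03 m), for 0.1 s.
2. the carriage reaches the end stop with the button still held down (value of joint button above 0.002 m and value of joint carriage above 0.117 m), for 0.05 s.
At the end, for the whole second after the job is handed in: the carriage is at rest within 3 mm of the end stop (joint over 0.117) and the lock button has sprung up (less than 1.5 mm down) (value of joint carriage above 0.117 m and value of joint button below 0.0015 m and velocity of joint carriage between -0.005 and 0.005 m/s); the robot touches nothing.
It fails at once if the button is let up while the carriage is on its way (value of joint button below 0.001 m and value of joint carriage between 0.006 and 0.114 m).
It fails at once if the carriage is slammed (faster than 0.3 m/s) (velocity of joint carriage above 0.3 m/s).
It fails at once if the seated flask is touched (over 1 N) (contact force between any of the arm, the fingers and seated_flask above 1 N).
It fails at once if a loose flask, the bottle, the dishes or the marker is lifted or shifted by more than 20 mm (distance of any of flask_a, flask_b, bottle, dishes, marker from where it was at the start of the episode above 0.02 m).
It also fails if it takes over 38 s, if anything falls off the work surface, if the arm or the gripper's body presses on something with over 40 N, if the wrist force passes 120 N, or if a joint passes its speed limit or range.

## Working session

There is one attempt and no reset: what is moved stays moved. The work goes in short steps, Python scripts to look and compute and a tool call to move; the robot and the scene stay as the last step left them, time stands still between calls to the robot, and variables do not carry over. Pictures are saved under pics/ and viewed, at most 10 in all, crops included, and the job is handed in when it is done.

Besides the shell and the picture viewer there is one more tool, called after ">>>" as name(argument=value, ...), one argument or row to a line, values as JSON. play_rows: Moves the arm, as the interface text tells. Its arguments: {"type":"object","properties":{"increments":{"type":"array"},"grip_force":{"type":"number"}},"required":["increments"]}

```bash
mkdir -p pics; cat > h.py <<'E'
import numpy as np, cv2
from workcell import telemetry, camera, calibration, workorder
def K(c):
    f=240/np.tan(np.radians(c['vertical_fov'])/2)
    return np.array([[f,0,c['cx']],[0,f,c['cy']],[0,0,1.]])
def cast(name,px,z):
    c=calibration(name); R=cv2.Rodrigues(np.array(c['rvec'],float))[0]; t=np.array(c['tvec'],float).ravel()
    u=cv2.undistortPoints(np.array(px,float).reshape(-1,1,2),K(c),np.array([c['k1'],0,0,0.])).reshape(-1,2)
    d=np.c_[u,np.ones(len(u))]@R; o=-R.T@t
    return o+d*((z-o[2])/d[:,2])[:,None]
def world(name,px,depth):
    c=calibration(name); R=cv2.Rodrigues(np.array(c['rvec'],float))[0]; t=np.array(c['tvec'],float).ravel()
    px=np.array(px,float).reshape(-1,2)
    u=cv2.undistortPoints(px.reshape(-1,1,2),K(c),np.array([c['k1'],0,0,0.])).reshape(-1,2)
    dz=np.array([depth[int(round(p[1])),int(round(p[0]))] for p in px])
    return (np.c_[u,np.ones(len(u))]*dz[:,None]-t)@R
E
python3 - <<'E'
from h import *
s=telemetry.get_obs(); print(s)
for n in ('top','side'):
    a,d=camera(n); cv2.imwrite(f'pics/{n}0.png',a[:,:,::-1]); np.save(f'{n}0.npy',d); print(calibration(n))
E
```

```text
{'time': 0.0, 'q': array([6.86398311e+01, 5.00905724e+00, 1.00344455e+01, 9.51006170e+01,
       1.28003066e-03, 8.99993728e+01]), 'qd': array([ 0.12553151,  0.0061368 , -0.03537841, -0.0301766 ,  0.04169313,
       -0.00947444]), 'joint_efforts': array([ 6.99354077e-04, -5.20389247e+01,  4.64805365e+01,  1.63795991e-02,
        3.71464216e-05, -2.11090179e-05]), 'ee_pos': array([0.20024236, 0.51202205, 0.24960259]), 'tcp_rot': array([-1.79924771e+02, -1.28085305e-03,  1.58640457e+02]), 'wrist_force': array([ 0.68678593, -0.00492885, -0.86166474]), 'torque': array([-0.01187415, -0.00227557,  0.03737774]), 'grasp_force': 0.0, 'opening': 0.08520491877830921}
{'vertical_fov': 53.96292139934918, 'cx': 316.9314283140004, 'cy': 239.25557432927798, 'k1': -0.08639032040358592, 'rvec': array([ 1.93343796, -2.26560815,  0.26162011]), 'tvec': array([0.07488505, 0.57898496, 0.85006367])}
{'vertical_fov': 43.35107386372948, 'cx': 321.71420126709, 'cy': 250.85713994769606, 'k1': -0.10475306364745762, 'rvec': array([ 2.22230189, -0.91056571,  0.38858643]), 'tvec': array([-0.41771722,  0.34297678,  0.88159301])}
```

View pics/top0.png

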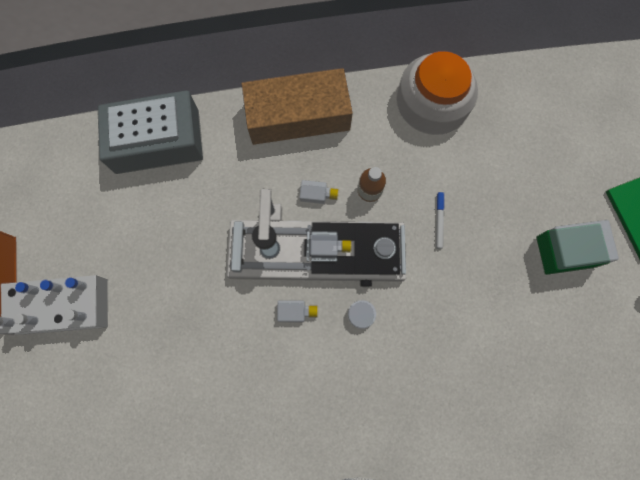

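View pics/side0.png

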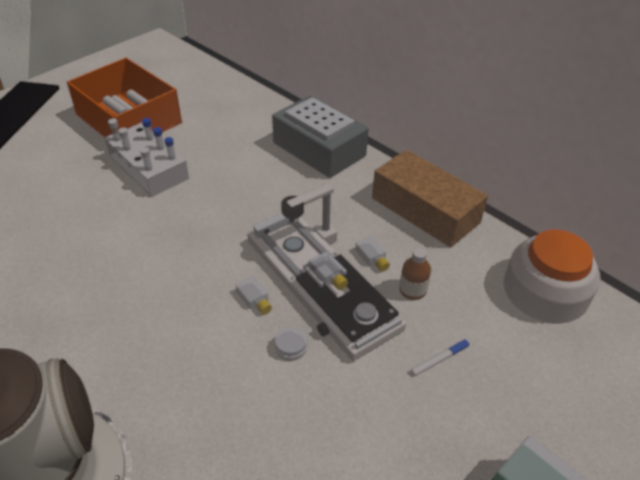

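The top view shows the button at about (385,247), the lamp head at (264,237), the end stop at about (237,247), flask_a at (296,311), the dishes at (361,316) and the marker at (440,220). The side view shows the button at (366,313). Next I'll cast these pixels to world points.

```bash
python3 - <<'E'
from h import *
np.set_printoptions(precision=4,suppress=True)
def show(n,L,d):
    for k,p,z in L: print(n,k,cast(n,[p],z)[0], 'depth',world(n,[p],d)[0])
d=np.load('top0.npy')
a=cv2.imread('pics/top0.png'); g=cv2.cvtColor(a,cv2.COLOR_BGR2GRAY)
# button blob
def blob(img,x0,x1,y0,y1,thr):
    m=(img[y0:y1,x0:x1]>thr).astype(np.uint8)
    n,l,s,c=cv2.connectedComponentsWithStats(m); i=1+np.argmax(s[1:,4]); return c[i]+[x0,y0],s[i]
bt,st=blob(g,368,399,230,264,110); print('button',bt,st)
show('top',[('button',bt,.06),('stop',(237,247),.054),('lamp',(264,237),.13),('flaskA',(297,311),.024),('dishes',(361,316),.027),('marker',(440,220),.01),('bottle',(375,174),.105)],d)
# plate: dark mask -> minAreaRect
m=((g<70)).astype(np.uint8); m[:, :306]=0; m[:,408:]=0; m[:218]=0; m[282:]=0
m=cv2.morphologyEx(m,cv2.MORPH_OPEN,np.ones((3,3)))
cs,_=cv2.findContours(m,0,2); c=max(cs,key=cv2.contourArea); W=cast('top',c.reshape(-1,2),.048)[:,:2]
r=cv2.minAreaRect(W.astype(np.float32)); print('plate',r, cv2.boxPoints(r))
ds=np.load('side0.npy'); b=cv2.imread('pics/side0.png'); gs=cv2.cvtColor(b,cv2.COLOR_BGR2GRAY)
bs,st=blob(gs,350,381,298,330,110); print(bs,st); show('side',[('button',bs,.06)],ds)
E
```

```text
button [385.3218 245.9502] [  6   8  21  20 261]
top button [ 0.5509 -0.1475  0.06  ] depth [ 0.5511 -0.1477  0.059 ]
top stop [0.596  0.1407 0.054 ] depth [0.5966 0.141  0.0517]
top lamp [0.5882 0.0793 0.13  ] depth [0.5847 0.0782 0.144 ]
top flaskA [0.4561 0.0431 0.024 ] depth [0.4563 0.0432 0.0227]
top dishes [ 0.4264 -0.0797  0.027 ] depth [ 0.4265 -0.0798  0.0253]
top marker [ 0.5973 -0.2813  0.01  ] depth [ 0.5962 -0.2798  0.0146]
top bottle [ 0.6851 -0.1469  0.105 ] depth [ 0.6857 -0.1472  0.1034]
plate ((0.5586975812911987, -0.08987212181091309), (0.17405781149864197, 0.1029994785785675), 80.04042053222656) [[ 0.4929 -0.1667]
 [ 0.5944 -0.1845]
 [ 0.6245 -0.0131]
 [ 0.523   0.0048]]
[371.449  319.0204] [11 14 17 12 49]
side button [ 0.5426 -0.1663  0.06  ] depth [ 0.5455 -0.1641  0.0553]
```

```bash
python3 - <<'E'
from h import *
np.set_printoptions(precision=4,suppress=True)
print(calibration('wrist'))
E
```

```text
{'vertical_fov': 61.837743333636425, 'cx': 322.40962912976573, 'cy': 237.11971706560627, 'k1': -0.09159154211284438, 'hand_eye': array([[ 0.0001, -0.9496, -0.3134,  0.0798],
       [ 1.    ,  0.0004, -0.0007,  0.0002],
       [ 0.0008, -0.3134,  0.9496, -0.1238],
       [ 0.    ,  0.    ,  0.    ,  1.    ]])}
```

>>> play_rows(
  increments=[
    [[-30,-25,0],[0,0,5],1],
    [[-65,-55,0],[0,0,12],1],
    [[-100,-85,0],[0,0,20],1],
    [[-135,-115,0],[0,0,27],1],
    [[-170,-145,0],[0,0,34],1],
    [[-205,-175,0],[0,0,41],1],
    [[-240,-205,0],[0,0,48],1],
    [[-275,-235,0],[0,0,55],1],
    [[-310,-265,0],[0,0,62],1],
    [[-345,-295,0],[0,0,69],1],
    [[-380,-325,0],[0,0,76],1],
    [[-415,-355,0],[0,0,78.6],1],
    [[-450,-385,0],[0,0,78.6],1],
    [[-485,-415,0],[0,0,78.6],1],
    [[-515,-440,0],[0,0,78.6],1],
    [[-540,-465,0],[0,0,78.6],1],
    [[-557,-480,0],[0,0,78.6],1],
    [[-567,-487,0],[0,0,78.6],1],
    [[-567,-487,0],[0,0,78.6],1],
    [[-567,-487,0],[0,0,78.6],1],
  ],
)

```text
time: 2.1
ee_pos: [0.5507, -0.1471, 0.2501]
tcp_rot: [-180.0, -0.0, 80.1]
wrist_force: [1.1, 0.4, -0.5]
opening: 0.0002
grasp_force: 0.0
```

```bash
cat >> h.py <<'E'
from scipy.spatial.transform import Rotation as Ro
def wcast(px,z,s):
    c=calibration('wrist'); H=np.array(c['hand_eye']); R=Ro.from_euler('xyz',s['tcp_rot'],degrees=True).as_matrix()
    u=cv2.undistortPoints(np.array(px,float).reshape(-1,1,2),K(c),np.array([c['k1'],0,0,0.])).reshape(-1,2)
    d=np.c_[u,np.ones(len(u))]@(R@H[:3,:3]).T; o=R@H[:3,3]+s['ee_pos']
    return o+d*((z-o[2])/d[:,2])[:,None]
E
python3 - <<'E'
from h import *
s=telemetry.get_obs(); a,d=camera('wrist'); cv2.imwrite('pics/w0.png',a[:,:,::-1])
E
```

```text
(no output)
```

View pics/w0.png

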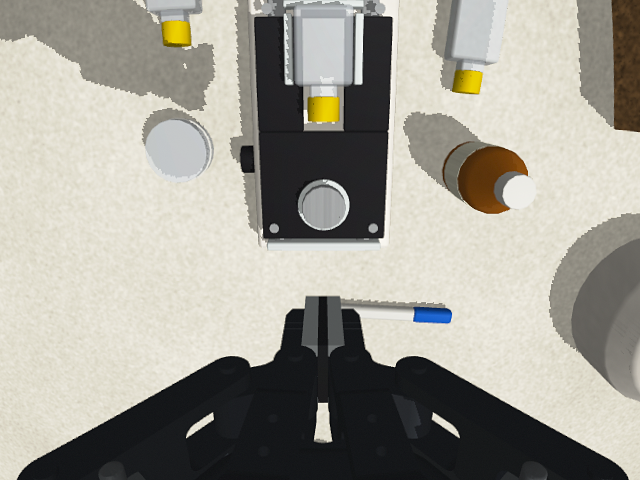

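The wrist view shows the button at about (323,204). The plate's left edge runs from (256,18) to (263,238) and its right edge from (392,14) to (385,238). The fingers are well aligned with the button.

```bash
python3 - <<'E'
from h import *
np.set_printoptions(precision=4,suppress=True)
s=telemetry.get_obs(); a=cv2.imread('pics/w0.png'); g=cv2.cvtColor(a,cv2.COLOR_BGR2GRAY)
m=np.zeros_like(g); m[170:236,290:358]=(g[170:236,290:358]>90)
cs,_=cv2.findContours(m,0,2); c=max(cs,key=cv2.contourArea); print(cv2.minEnclosingCircle(c),cv2.boundingRect(c))
W=wcast(c.reshape(-1,2),.06,s)[:,:2].astype(np.float32); print('button circ',cv2.minEnclosingCircle(W))
print('ell',wcast([(323,205)],.06,s))
P=wcast([(256,18),(263,238),(392,14),(385,238)],.048,s); print(P)
for i,j in((0,1),(2,3)): v=P[i]-P[j]; print(np.degrees(np.arctan2(v[1],v[0])))
print('cap front',wcast([(323,122)],.06,s),'width',np.linalg.norm(P[1]-P[3]))
# centreline and button offset
E
```

```text
((323.24359130859375, 204.6923065185547), 26.019817352294922) (298, 179, 52, 52)
button circ ((0.5527891516685486, -0.1431795209646225), 0.02125866711139679)
ell [[ 0.5525 -0.1432  0.06  ]]
[[ 0.5274  0.0044  0.048 ]
 [ 0.4962 -0.1658  0.048 ]
 [ 0.6278 -0.0103  0.048 ]
 [ 0.5995 -0.1839  0.048 ]]
79.60115271651861
80.73191428371638
cap front [[ 0.5636 -0.0793  0.06  ]] width 0.10488098170745193
```

>>> play_rows(
  increments=[
    [[1,1,10],[0,0,8],1],
    [[1,1,20],[0,0,16],1],
    [[1,1,30],[0,0,24],1],
    [[1,1,40],[0,0,32],1],
    [[1,1,50],[0,0,40],1],
    [[1,1,60],[0,0,48],1],
    [[1,1,70],[0,0,56],1],
    [[1,1,80],[0,0,64],1],
    [[1,1,90],[0,0,72],1],
    [[1,1,100],[0,0,80],1],
    [[1,1,105],[0,0,88],1],
    [[1,1,110],[0,0,96],1],
    [[1,1,110],[0,0,104],1],
    [[1,1,110],[0,0,112],1],
    [[1,1,110],[0,0,120],1],
    [[1,1,110],[0,0,128],1],
    [[1,1,110],[0,0,136],1],
    [[1,1,110],[0,0,144],1],
    [[1,1,110],[0,0,152],1],
    [[1,1,110],[0,0,160],1],
  ],
)

```text
time: 4.15
ee_pos: [0.4552, -0.2869, 0.1408]
tcp_rot: [-169.3, 2.0, -37.4]
wrist_force: [0.1, -0.2, -0.2]
opening: -0.0001
grasp_force: 0.0
```

>>> play_rows(
  increments=[
    [[0,0,10],[0,0,8],1],
    [[0,0,20],[0,0,16],1],
    [[0,0,30],[0,0,20],1],
    [[0,0,40],[0,0,20],1],
    [[0,0,48],[0,0,20],1],
    [[0,0,50],[0,0,20],1],
    [[0,0,50],[0,0,20],1],
  ],
)

```text
time: 4.85
ee_pos: [0.3499, -0.3658, 0.0947]
tcp_rot: [-168.0, 5.6, -52.5]
wrist_force: [0.7, -0.6, 0.1]
opening: 0.0004
grasp_force: 0.0
```

```bash
python3 - <<'E'
from h import *
np.set_printoptions(precision=3,suppress=True)
s=telemetry.get_obs(); print(s['q'],s['ee_pos'],s['tcp_rot'],s['wrist_force'])
E
```

```text
[-52.561   3.972  -9.064  82.564  12.03  179.956] [ 0.35  -0.366  0.095] [-167.966    5.591  -52.518] [ 0.683 -0.552  0.06 ]
```

>>> play_rows(
  increments=[
    [[0,0,-15],[0,0,-8],1],
    [[0,0,-30],[0,0,-16],1],
    [[0,0,-30],[0,0,-16],1],
  ],
)

```text
time: 5.15
ee_pos: [0.348, -0.3727, 0.1259]
tcp_rot: [-166.9, 1.9, -36.7]
wrist_force: [-0.7, 0.0, -0.6]
opening: -0.0001
grasp_force: 0.0
```

```bash
python3 - <<'E'
from h import *
np.set_printoptions(precision=3,suppress=True)
s=telemetry.get_obs(); print(s['time'],s['q'],s['ee_pos'],s['tcp_rot'])
E
```

```text
5.15 [-53.184   3.895  -5.678  85.99   11.987 163.14 ] [ 0.348 -0.373  0.126] [-166.934    1.881  -36.692]
```

```bash
cat >> h.py <<'E'
def rel(s,p,rpy):
    R=Ro.from_euler('xyz',s['tcp_rot'],degrees=True); T=Ro.from_euler('xyz',rpy,degrees=True)
    return R.inv().apply(np.array(p)-s['ee_pos'])*1000,(R.inv()*T).as_rotvec(degrees=True)
E
python3 - <<'E'
from h import *
np.set_printoptions(precision=2,suppress=True)
print(rel(telemetry.get_obs(),[.45,-.26,.15],[180,0,66]))
E
```

```text
(array([  13.66, -152.97,   10.24]), array([ -11.04,  -10.37, -102.4 ]))
```

>>> play_rows(
  increments=[
    [[1,-11,1],[-0.8,-0.7,-7.3],1],
    [[2,-22,1.5],[-1.6,-1.5,-14.6],1],
    [[3,-33,2],[-2.4,-2.2,-22],1],
    [[4,-44,3],[-3.2,-3,-29.3],1],
    [[5,-55,4],[-4,-3.7,-36.6],1],
    [[6,-66,4.5],[-4.7,-4.4,-43.9],1],
    [[7,-77,5],[-5.5,-5.2,-51.2],1],
    [[8,-88,6],[-6.3,-5.9,-58.5],1],
    [[9,-99,7],[-7.1,-6.7,-65.8],1],
    [[10,-110,7.5],[-7.9,-7.4,-73.1],1],
    [[11,-121,8],[-8.7,-8.1,-80.5],1],
    [[12,-132,9],[-9.5,-8.9,-87.8],1],
    [[13,-143,9.5],[-10.3,-9.6,-95.1],1],
    [[13.7,-153,10.2],[-11,-10.4,-102.4],1],
    [[13.7,-153,10.2],[-11,-10.4,-102.4],1],
    [[13.7,-153,10.2],[-11,-10.4,-102.4],1],
  ],
)

```text
time: 6.75
ee_pos: [0.4495, -0.2595, 0.1476]
tcp_rot: [-179.7, -0.1, 65.6]
wrist_force: [0.7, -0.5, 0.0]
opening: -0.0
grasp_force: 0.0
```

```bash
python3 - <<'E'
from h import *
np.set_printoptions(precision=2,suppress=True)
s=telemetry.get_obs();print(s['q'],rel(s,[.552,-.146,.13],[180,0,170.1]))
E
```

```text
[-30.05   0.21  -6.21  83.87   0.09  84.39] (array([145.74,  46.46,  17.69]), array([  -0.09,   -0.34, -104.54]))
```

>>> play_rows(
  increments=[
    [[10,3,1],[0,0,-7.5],1],
    [[20,6,2],[0,0,-15],1],
    [[31,10,3],[0,0,-22.5],1],
    [[42,13,5],[0,0,-30],1],
    [[52,17,6],[0,0,-37.5],1],
    [[62,20,7],[0,0,-45],1],
    [[73,23,8],[0,0,-52],1],
    [[83,26,10],[0,0,-59.5],1],
    [[94,30,11],[0,0,-67],1],
    [[104,33,12],[0,0,-74.5],1],
    [[115,36,14],[0,0,-82],1],
    [[125,40,15],[0,0,-89.5],1],
    [[135,43,16],[-0.1,-0.3,-97],1],
    [[145.7,46.5,17.7],[-0.1,-0.3,-104.5],1],
    [[145.7,46.5,17.7],[-0.1,-0.3,-104.5],1],
    [[145.7,46.5,17.7],[-0.1,-0.3,-104.5],1],
  ],
)

```text
time: 8.35
ee_pos: [0.5511, -0.1465, 0.1299]
tcp_rot: [180.0, -0.1, 170.0]
wrist_force: [0.4, 0.1, 0.3]
opening: 0.0001
grasp_force: 0.0
```

```bash
python3 - <<'E'
from h import *
np.set_printoptions(precision=2,suppress=True)
s=telemetry.get_obs();print(s['q'],s['wrist_force'],rel(s,[.552,-.146,.083],[180,0,170.1]))
a,d=camera('wrist'); cv2.imwrite('pics/w1.png',a[:,:,::-1])
E
```

```text
[-14.89   7.09  -0.94  82.03   0.01  -4.85] [0.37 0.1  0.28] (array([-0.85,  0.67, 46.91]), array([ 0.01, -0.05, -0.14]))
```

View pics/w1.png

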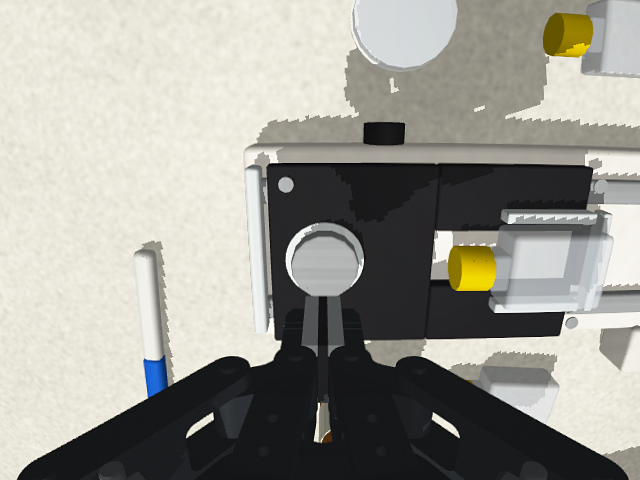

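The wrist view, now from the robot side, shows the button's top face centred at about (325,262). The fingers sit at column 323, and the flask cap begins at column 448, well clear.

```bash
python3 - <<'E'
from h import *
np.set_printoptions(precision=4,suppress=True)
s=telemetry.get_obs();print(wcast([(325,262),(290,262),(361,262),(325,297)],.06,s), s['ee_pos'])
E
```

```text
[[ 0.549  -0.145   0.06  ]
 [ 0.5459 -0.163   0.06  ]
 [ 0.5523 -0.1266  0.06  ]
 [ 0.5689 -0.1485  0.06  ]] [ 0.551  -0.1467  0.1301]
```

>>> play_rows(
  increments=[
    [[0,0,12],[0,0,0],1],
    [[0,0,25],[0,0,0],1],
    [[0,0,37],[0,0,0],1],
    [[0,0,43],[0,0,0],1],
    [[0,0,45],[0,0,0],1],
    [[0,0,45],[0,0,0],1],
  ],
)

```text
time: 9.0
ee_pos: [0.5513, -0.1461, 0.085]
tcp_rot: [180.0, -0.0, 170.3]
wrist_force: [-0.7, -0.1, -0.0]
opening: -0.0002
grasp_force: 0.0
```

>>> play_rows(
  increments=[
    [[0,0,3],[0,0,0],1],
    [[0,0,6],[0,0,0],1],
    [[0,0,9],[0,0,0],1],
    [[0,0,12],[0,0,0],1],
    [[0,0,14],[0,0,0],1],
    [[0,0,14],[0,0,0],1],
    [[0,0,14],[0,0,0],1],
  ],
)

```text
time: 9.7
ee_pos: [0.5517, -0.1462, 0.0721]
tcp_rot: [180.0, 0.1, 170.3]
wrist_force: [-0.6, 1.7, 7.2]
opening: 0.0002
grasp_force: 3.3
```

>>> play_rows(
  increments=[
    [[0,0,2],[0,0,0],1],
    [[0,0,3],[0,0,0],1],
    [[0,0,3],[0,0,0],1],
  ],
)

```text
time: 10.0
ee_pos: [0.5518, -0.1462, 0.0691]
tcp_rot: [180.0, 0.1, 170.3]
wrist_force: [-1.7, 0.1, 7.9]
opening: 0.0001
grasp_force: 3.8
```

>>> play_rows(
  increments=[
    [[0,0,1],[0,0,0],1],
    [[0,0,1.5],[0,0,0],1],
    [[0,0,1.5],[0,0,0],1],
    [[0,2,1.5],[0,0,0],1],
    [[0,5,1.5],[0,0,0],1],
    [[0,9,1.5],[0,0,0],1],
    [[0,13,1.5],[0,0,0],1],
    [[0,17,1.5],[0,0,0],1],
    [[0,20,1.5],[0,0,0],1],
    [[0,20,1.5],[0,0,0],1],
  ],
)

```text
time: 11.0
ee_pos: [0.5553, -0.1263, 0.0689]
tcp_rot: [180.0, 0.1, 170.3]
wrist_force: [-5.8, 2.5, 16.4]
opening: -0.0
grasp_force: 8.0
```

```bash
python3 - <<'E'
from h import *
np.set_printoptions(precision=4,suppress=True)
s=telemetry.get_obs();print(s['wrist_force'],s['ee_pos'])
a,d=camera('wrist'); cv2.imwrite('pics/w2.png',a[:,:,::-1])
E
```

```text
[-5.7822  2.4685 16.4399] [ 0.5553 -0.1263  0.0689]
```

View pics/w2.png

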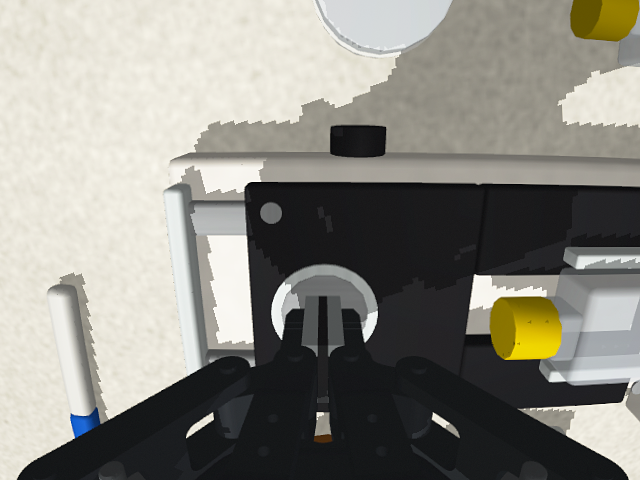

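The button is fully down under the fingertip and the carriage has come along with it: its rear edge has moved off the stage's end bar. I'll carry on.

>>> play_rows(
  increments=[
    [[0,2,0],[0,0,0],1],
    [[0.2,6,0],[0,0,0],1],
    [[0.4,12,0],[0,0,0],1],
    [[0.6,18,0],[0,0,0],1],
    [[0.8,24,0],[0,0,0],1],
    [[1,30,0],[0,0,0],1],
    [[1,36,0],[0,0,0],1],
    [[1,42,0],[0,0,0],1],
    [[1,48,0],[0,0,0],1],
    [[1,54,0],[0,0,0],1],
    [[1,60,0],[0,0,0],1],
    [[1,66,0],[0,0,0],1],
    [[1,71,0],[0,0,0],1],
    [[1,75,0],[0,0,0],1],
    [[1,75,0],[0,0,0],1],
  ],
)

```text
time: 12.55
ee_pos: [0.568, -0.052, 0.069]
tcp_rot: [180.0, 0.3, 170.3]
wrist_force: [1.2, 1.2, 12.0]
opening: 0.0001
grasp_force: 6.0
```

>>> play_rows(
  increments=[
    [[0,2,0.5],[0,0,0],1],
    [[0,5,0.5],[0,0,0],1],
    [[0,9,0.5],[0,0,0],1],
    [[0,13,0.5],[0,0,0],1],
    [[0,17,0.5],[0,0,0],1],
    [[0,20,0.5],[0,0,0],1],
    [[0,22,0.5],[0,0,0],1],
    [[0,24,0.5],[0,0,0],1],
    [[0,26,0.5],[0,0,0],1],
    [[0,27,0.5],[0,0,0],1],
    [[0,28,0.5],[0,0,0],1],
    [[0,28,0.5],[0,0,0],1],
  ],
)

```text
time: 13.75
ee_pos: [0.5725, -0.0267, 0.0689]
tcp_rot: [-179.8, 0.3, 170.2]
wrist_force: [-2.6, -10.1, 15.6]
opening: 0.0003
grasp_force: 7.9
```

```bash
python3 - <<'E'
from h import *
s=telemetry.get_obs();print(s['wrist_force'],s['ee_pos'])
a,d=camera('wrist'); cv2.imwrite('pics/w3.png',a[:,:,::-1])
E
```

```text
[ -2.59084806 -10.10730531  15.56801535] [ 0.57245851 -0.02666035  0.06891374]
```

View pics/w3.png

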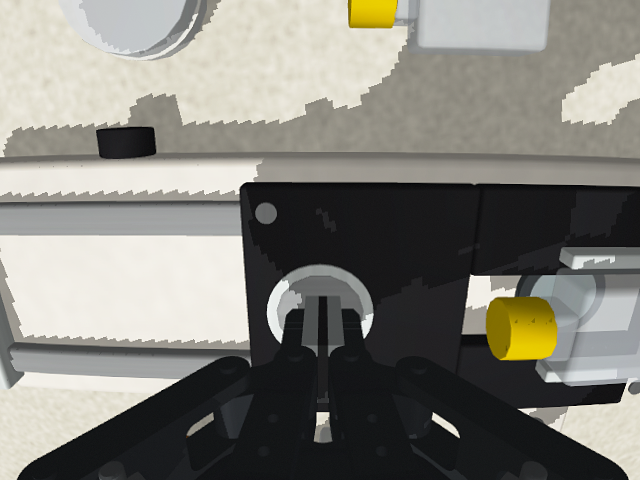

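The sideways force of about −10 N shows the carriage is against the end stop, and the wrist travel of about 121 mm, less a small slip, agrees. I'll lift straight up.

>>> play_rows(
  increments=[
    [[0,0,-2],[0,0,0],1],
    [[0,0,-4],[0,0,0],1],
    [[0,0,-7],[0,0,0],1],
    [[0,0,-10],[0,0,0],1],
    [[0,0,-14],[0,0,0],1],
    [[0,0,-20],[0,0,0],1],
    [[0,0,-35],[0,0,0],1],
    [[0,0,-55],[0,0,0],1],
    [[0,0,-75],[0,0,0],1],
    [[0,0,-90],[0,0,0],1],
    [[0,0,-95],[0,0,0],1],
    [[0,0,-95],[0,0,0],1],
    [[0,0,-95],[0,0,0],1],
  ],
)

```text
time: 15.1
ee_pos: [0.5708, -0.0247, 0.1605]
tcp_rot: [180.0, -0.1, 170.3]
wrist_force: [-0.4, -0.1, -0.7]
opening: -0.0
grasp_force: 0.0
```

```bash
python3 - <<'E'
from h import *
np.set_printoptions(precision=4,suppress=True)
s=telemetry.get_obs();print(s['wrist_force'],s['ee_pos'])
a,d=camera('wrist'); cv2.imwrite('pics/w4.png',a[:,:,::-1])
E
```

```text
[-0.3873 -0.1347 -0.7204] [ 0.5708 -0.0247  0.1605]
```

View pics/w4.png

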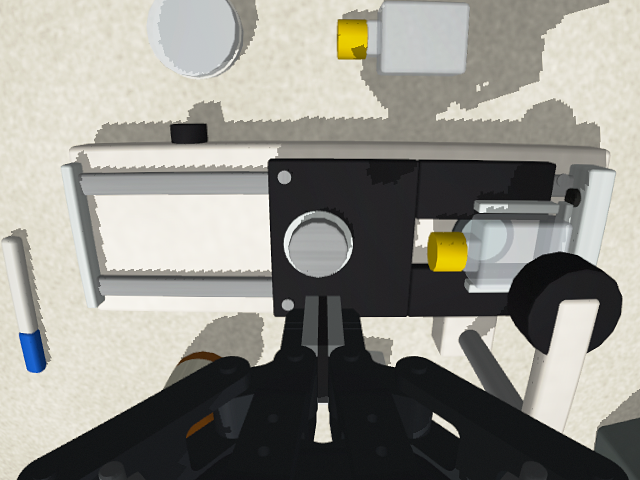

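The button is up at (319,245), with the lamp and flask untouched. The plate's leading edge is at about column 555 and the stop's face at about 580, with a dark bumper between them. I'll measure that gap.

```bash
python3 - <<'E'
from h import *
np.set_printoptions(precision=4,suppress=True)
s=telemetry.get_obs()
u=np.array([np.cos(np.radians(80.1)),np.sin(np.radians(80.1))])
for k,p,z in [('button',(318,245),.06),('rear',(270,162),.048),('lead',(555,163),.048),('stop top',(588,168),.054),('stop far',(613,170),.054),('bumper',(573,197),.048),('base +end',(607,150),.02),('base -end',(72,150),.02)]:
    P=wcast([p],z,s)[0]; print(k,P,'along',P[:2]@u)
print(wcast([(318,245)],.06,s)[0][:2]@u-np.array([.5505,-.1455])@u)
a=cv2.imread('pics/w4.png'); cv2.imwrite('pics/w4c.png',cv2.resize(a[130:340,420:640],None,fx=2.8,fy=2.8,interpolation=2))
E
```

```text
button [ 0.5691 -0.0272  0.06  ] along 0.07102615174610828
rear [ 0.5177 -0.047   0.048 ] along 0.04266526987696579
lead [0.5456 0.1222 0.048 ] along 0.21422064765019747
stop top [0.5504 0.1399 0.054 ] along 0.2324079798379022
stop far [0.554  0.1564 0.054 ] along 0.24934256836904195
bumper [0.5688 0.1341 0.048 ] along 0.22993625114566965
base +end [0.5485 0.1762 0.02  ] along 0.2678518040184589
base -end [ 0.4882 -0.1825  0.02  ] along -0.09581334742657542
0.11971258899781283
```

View pics/w4c.png

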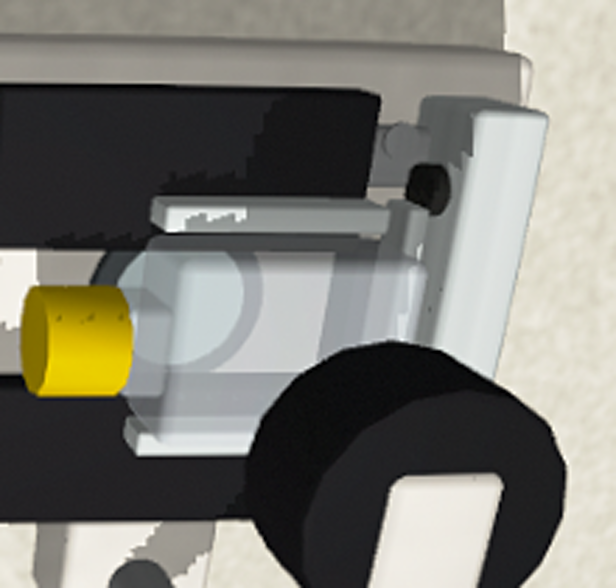

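```bash
python3 - <<'E'
from h import *
s=telemetry.get_obs(); a,d=camera('wrist'); c=calibration('wrist'); H=np.array(c['hand_eye']); R=Ro.from_euler('xyz',s['tcp_rot'],degrees=True).as_matrix()
def zz(x,y):
    u=cv2.undistortPoints(np.array([[[x,y]]],float),K(c),np.array([c['k1'],0,0,0.])).ravel(); dz=np.median(d[y-3:y+4,x-3:x+4])
    return (R@(H[:3,:3]@(np.r_[u,1]*dz)+H[:3,3])+s['ee_pos'])[2]
print('button z',zz(318,247),'plate z',zz(370,235),zz(340,185))
E
```

```text
button z 0.06035256120988276 plate z 0.04823164165811976 0.04821987309070376
```

The button is fully up, 12 mm above the plate, and the carriage has travelled about 120 mm, putting the button at stage y = −0.015 as expected at home. I'll hand the job in.

```bash
python3 -c "
from h import *
print(workorder.job_done())"
```

```text
the job is handed in; nothing more can be done
None
```

The job is handed in: I held the button down while the carriage slid about 120 mm to the end stop, and the button then sprang up to lock it; I saw no contact with the flask or anything else on the bench, and no verdict came back.

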